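Wipe the offcuts off the cutting board into the empty box

TASK

Clear the loose offcuts off the raised cutting board: take the scraper from its rubber pad and, with the scraper and never the gripper touching the offcuts, wipe all four along the mat and over the board's open end into the empty grey box, not the one that holds the model castings. Press only lightly on the board. Then stand the scraper upright back on its rubber pad, lying along the pad with its whole foot on it, let go, and leave the castings and the spectacles case undisturbed.

Things in the scene. Friction and masses are not known exactly. Their poses are not given: they have to be found in the camera images.
- scraper: hand scraper, loose, 0.25 kg: a wooden block foot with a rubber sole, 140 mm long (its x) by 30 mm thick (its y) by 28 mm high, and on top of it a dark upright wooden grip 80 mm long (x) by 22 mm thick (y), from 28 to 78 mm height. Origin: centre of the underside of the foot; z up. Pinch the grip across its 22 mm thickness from above, about 55 mm above the sole.
- pad: flat dark rubber pad where the scraper stands at the start and must stand at the end: 200 mm (x) by 80 mm (y), 4 mm thick, fixed on the table. Origin: centre of its underside. It lies to the left or to the right of the board.
- board: raised wooden cutting board with a green mat, fixed: 260 mm long (its y) and 190 mm wide (its x). Origin: centre of its underside, on the table. The mat's surface is 53 mm above the origin and 160 mm wide between two wooden fences, one along each long edge (15 mm wide, their tops 73 mm above the origin). The two ends at y = +130 mm and y = -130 mm are open, with a box just below each.
- box_scrap: the EMPTY open grey box, fixed, 200 mm (x) by 110 mm (y) by 45 mm high, walls and floor 4 mm; it stands against one open end of the board, its rim 8 mm lower than the mat. Origin: centre of its underside.
- box_keep: an identical grey box at the board's other open end, holding two metal model castings that are to be kept; fixed, same sizes and origin.
- offcut1: loose brass strip offcut, 60 by 17 by 7 mm, lying on the mat. Origin: centre of its underside, x along it.
- offcut2: loose L-shaped plywood offcut, about 54 by 36 mm, 8 mm thick, lying on the mat. Origin: near the middle of its underside.
- offcut3: loose aluminium channel offcut, 60 by 20 by 12 mm, lying on the mat. Origin: centre of its underside, x along it.
- offcut4: loose light wooden bar offcut, 58 by 22 by 11 mm, lying on the mat. Origin: centre of its underside, x along it.
- tender: metal model tender casting, 80 by 32 by 40 mm, standing in the keep box. Origin: centre of its underside.
- loco: metal model locomotive casting, 88 by 30 by 46 mm, standing in the keep box. Origin: centre of its underside.
- case: black spectacles case, loose, 160 (x) by 62 (y) by 36 mm, on the table on the other side of the board from the pad. Origin: centre of its underside.

How it is judged (in metres and radians):
On the way, in this order (a step that is already met when the one before it is completed fails the run):
1. the scraper's foot is set down on the mat, between the fences (z of scraper in the frame of board between 0.045 and 0.06 m and x of scraper in the frame of board between -0.095 and 0.095 m and y of scraper in the frame of board between -0.16 and 0.16 m), for 0.1 s.
2. all four offcuts are in the empty box (x of offcut1 in the frame of box_scrap between -0.1 and 0.1 m and y of offcut1 in the frame of box_scrap between -0.055 and 0.055 m and z of offcut1 in the frame of box_scrap between -0.005 and 0.045 m and x of offcut2 in the frame of box_scrap between -0.1 and 0.1 m and y of offcut2 in the frame of box_scrap between -0.055 and 0.055 m and z of offcut2 in the frame of box_scrap between -0.005 and 0.045 m and x of offcut3 in the frame of box_scrap between -0.1 and 0.1 m and y of offcut3 in the frame of box_scrap between -0.055 and 0.055 m and z of offcut3 in the frame of box_scrap between -0.005 and 0.045 m and x of offcut4 in the frame of box_scrap between -0.1 and 0.1 m and y of offcut4 in the frame of box_scrap between -0.055 and 0.055 m and z of offcut4 in the frame of box_scrap between -0.005 and 0.045 m), for 0.2 s.
At the end, for the whole second after the job is handed in: all four offcuts lie in the box that was empty (origins within its outline, below its 45 mm rim); the scraper stands upright (0.1 rad) on the rubber pad, within 32 mm of its centre along and 27 mm across, turned at most 0.4 rad from its length; all are at rest (all of step 2 and x of scraper in the frame of pad between -0.032 and 0.032 m and y of scraper in the frame of pad between -0.027 and 0.027 m and z of scraper in the frame of pad between -0.003 and 0.012 m and angle between the x axis of scraper and the x axis of pad, either way round below 0.4 rad and angle between scraper's own z axis and vertical below 0.1 rad and linear speed of each of offcut1, offcut2, offcut3, offcut4, scraper below 0.02 m/s); the robot touches nothing.
It fails at once if the gripper touches an offcut (over 1 N) (contact force between any of the fingers, the arm and offcut1 above 1 N or contact force between any of the fingers, the arm and offcut2 above 1 N or contact force between any of the fingers, the arm and offcut3 above 1 N or contact force between any of the fingers, the arm and offcut4 above 1 N).
It fails at once if the scraper is pressed on the board with more than 40 N (contact force between scraper and board above 40 N).
It fails at once if a casting or the case is moved by more than 30 mm (distance of any of tender, loco, case from where it was at the start of the episode above 0.03 m).
It also fails if it takes over 53 s, if anything falls off the work surface, if the arm or the gripper's body presses on something with over 40 N, if the wrist force passes 120 N, or if a joint passes its speed limit or range.

ROBOT

A 6-joint arm with a two-finger parallel gripper is mounted at the origin on the work surface. World frame = base frame: x ahead of the robot, y to its left, z up, the work surface at z = 0. Lengths are in mm, angles in rad, forces in N, time in s.
With the tool pointing down it reaches from about 350 to 875 mm from the base axis. Payload 4.2 kg.
Tool frame: the origin (TCP) lies at the very end of the fingers, on their centre line; the grasp point (between the pads) lies 19 mm behind it; z points along the fingers, y is the line along which they close (so a half turn about z gives the same grasp; the last joint's range is limited). The gripper opens to 85 mm and grips with 20 to 120 N. Pads are 22 mm wide; open, the fingers measure 114 mm over their backs; the gripper's body (76 mm by 85 mm) begins 54 mm behind the grasp point. The pads swing forward as they close: fully open they stand 13 mm farther back than shut.
Start: joints at [-0.985, 0.385, 0.008, 0, -1.194, -0.259], TCP at [200.649, -591.895, 231.312] pointing down, gripper open.
Joint ranges: [-3.14, 3.14], [-1.21, 2.06], [-1.07, 1.41], [-3.16, 2.05], [-2.99, -0.16], [-3.1, 3.1]. Speed limits (rad/s): [2.79, 2.79, 3.14, 3.14, 3.14, 3.14].

INTERFACE

Orientations are given as a unit quaternion [x, y, z, w].
In Python, from bench import read_state, get_image, get_calibration, job_done gives the robot as it stands.
- The arm moves only by the shell command python3 -m creep 'ROWS'. ROWS is a JSON object of lists of equal length, an entry for each row: "translation": the shift along the world's x, y, z in cm, a list of three; "delta_rot": the turn, a rotation vector about the world's x, y, z in degrees, a list of three; "hand": the finger opening in cm, from 0 to 8.54. A call has 1 to 8 rows; each row is the pose to reach, as a shift and turn from the pose commanded when the call began; what a row does not reach only later rows make up. A row lasts 1/8 s, in which the tool goes at most 62.5 mm and 10.7 degrees, less where a joint would pass 70% of its speed; a pose out of reach is approached as far as the arm can. A call with a gripper value outside its range is refused whole. The fingers move at their own pace and stop on an object; the grip force is fixed at half the most. Time passes only in rows, so rows that repeat a pose let the fingers close. It gives the time, the measured TCP pose, the force, the opening and the grip force at its end, in the units of the state.
- read_state(): the state, without advancing time (a new reading comes with each control period).
- get_image(name): name is "scene" or "top" or "wrist"; returns (picture, depth): 400x640x3 uint8, red, green, blue; 400x640 float32, mm along the optical axis (not along the pixel's ray), 0 where there is no reading.
- get_calibration(name): a dict with "intrinsics" (3x3 intrinsics, pixels), "xyz" and "attitude" of the camera in the world. Camera axes: x right, y down, z forward; pixel columns grow to the right and rows downward; lengths in mm; the calibration is good to about 2 mm. The wrist camera is an equidistant fisheye: a pixel r from the principal point sees the ray r / f radians off the axis. A picture is of the moment at which its call begins: read the wrist's pose just before it. get_calibration takes no time and is no camera call; for the wrist camera it gives the pose at the moment of the call.
- job_done(): hands the job in; it is judged then, once.
The state is a dict: "clock": time; "joints": joint angles; "joint_vel": joint speeds; "joint_efforts": joint torques, N m; "position": TCP position; "ee_rot": TCP orientation; "contact_force": force on the tool from outside, world axes, zero at the start; "wrist_torque": the same for the moment, N m; "gripper_width": finger opening in mm; "grasp_force": force on a finger pad.
Only numpy, scipy, OpenCV 4.12 (cv2) and the standard library are available. Lean on these libraries where they do the work, as an engineer would, in place of code of your own. Each camera call takes 0.05 s, during which the arm holds its last target. There are 200 camera calls.

## Working session

There is one attempt and no reset: what is moved stays moved. The work goes in short steps, Python scripts to look and compute and a shell command to move; the robot and the scene stay as the last step left them, time stands still between calls to the robot, and variables do not carry over. Pictures are saved under pics/ and viewed, at most 10 in all, crops included, and the job is handed in when it is done.

```bash
mkdir -p pics; cat > h.py <<'E'
import numpy as np, cv2
from bench import *
from scipy.spatial.transform import Rotation as R
def rot(a):
    a=np.array(a,float)
    return a if a.shape==(3,3) else R.from_quat(a).as_matrix()
def cloud(name):
    im,d=get_image(name); c=get_calibration(name); K=np.array(c["intrinsics"])
    v,u=np.indices(d.shape); P=np.stack([(u-K[0,2])/K[0,0]*d,(v-K[1,2])/K[1,1]*d,d],-1)
    P=P@rot(c["attitude"]).T+np.array(c["xyz"]); P[d==0]=np.nan
    return im,P
E
python3 - <<'E'
from h import *
im,P=cloud("top"); np.save("top.npy",P); cv2.imwrite("pics/top0.png",im[:,:,::-1])
im,Q=cloud("scene"); cv2.imwrite("pics/scene0.png",im[:,:,::-1])
print(get_calibration("top")); s=read_state(); print(s["clock"],s["position"],s["ee_rot"],s["joints"])
E
```

```text
{'intrinsics': array([[471.87214493,   0.        , 314.88857762],
       [  0.        , 471.87214493, 193.79368479],
       [  0.        ,   0.        ,   1.        ]]), 'xyz': array([ 394.50677287,    9.83742023, 1166.83922471]), 'attitude': array([-0.69606502,  0.7153242 , -0.04012862,  0.0468452 ])}
0.1 [ 200.47049577 -591.42218491  230.33462607] [-1.62588787e-01  9.86693420e-01  9.65108037e-04 -2.23576333e-04] [-9.85402566e-01  3.85479780e-01  6.76314247e-03 -4.11697310e-04
 -1.19402372e+00 -2.58614182e-01]
```

View pics/top0.png

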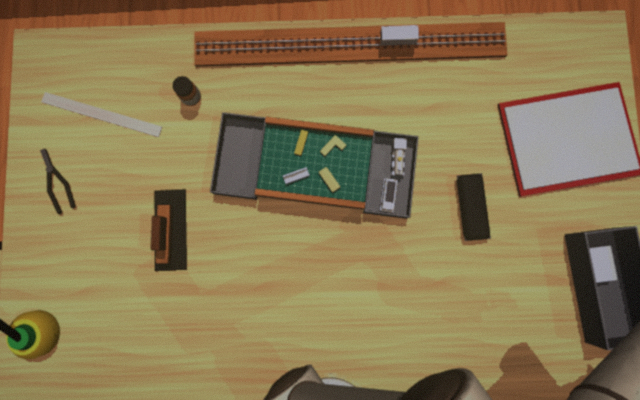

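View pics/scene0.png

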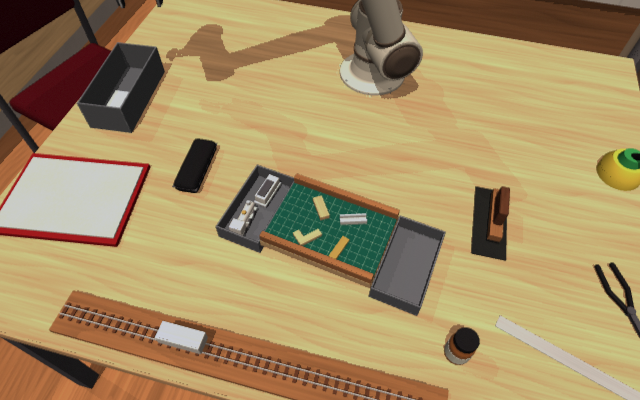

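The top view shows the empty box at the left (238,158) and the keep box with castings at the right (392,180). The mat runs u 258–372 with the four offcuts, the scraper stands at (162,232) on the pad at (170,230), and the case is at (473,207). Next I measure these.

```bash
cat > m.py <<'E'
from h import *
def meas(P,im=None,show=True):
    z=P[...,2]; out={}
    def rect(n,mask,box):
        m=np.zeros(z.shape,bool); u0,u1,v0,v1=box; m[v0:v1,u0:u1]=True; m&=mask
        nn,l,st,_=cv2.connectedComponentsWithStats(m.astype(np.uint8)); k=1+np.argmax(st[1:,4]); m=l==k
        p=P[m]; r=cv2.minAreaRect(p[:,:2].astype(np.float32)); out[n]=(r,np.median(p[:,2]))
        print(n,"c",np.round(r[0],1),"size",np.round(r[1],1),"ang",round(r[2],1),"z",round(float(np.median(p[:,2])),1),m.sum())
    rect("grip",(z>65)&(z<95),(130,200,180,280))
    rect("foot",(z>22)&(z<42),(130,200,180,280))
    rect("fences",(z>66)&(z<85),(240,390,100,180))
    rect("fenceN",(z>66)&(z<85),(240,390,170,230))
    rect("scrapbox",(z>38)&(z<50),(200,262,100,215))
    rect("case",(z>25)&(z<45),(440,500,160,250))
    return out
if __name__=="__main__":
    P=np.load("top.npy"); meas(P); z=P[...,2]
    im=cv2.imread("pics/top0.png")
    dark=(im.max(2)<60)&(z<12); m=np.zeros_like(dark); m[185:275,145:192]=1; m&=dark
    p=P[m]; print("pad",cv2.minAreaRect(p[:,:2].astype(np.float32)),np.median(p[:,2]))
    mat=(z>50)&(z<57); mm=np.zeros_like(mat);mm[110:215,250:385]=1; p=P[mm&mat]; print("mat z",np.median(p[:,2]),cv2.minAreaRect(p[:,:2].astype(np.float32)))
    t=((z>57.5)&(z<70))&mm; t=cv2.erode(t.astype(np.uint8),np.ones((2,2)))
    n,l,st,c=cv2.connectedComponentsWithStats(t)
    for i in range(1,n):
        if st[i,4]>25:
            q=P[l==i]; r=cv2.minAreaRect(q[:,:2].astype(np.float32)); print(c[i].round(),np.round(r[0]),np.round(r[1]),round(r[2]),np.median(q[:,2]).round(1))
    for uv in [(263,120),(373,134),(258,194),(365,208),(155,191),(185,190),(186,270),(155,271),(170,215),(161,205),(161,235)]:
        print(uv,P[uv[1],uv[0]].round(1))
    crop=cv2.resize(im[100:290,120:430],None,fx=2.5,fy=2.5,interpolation=cv2.INTER_CUBIC); cv2.imwrite("pics/crop0.png",crop)
E
python3 m.py
```

```text
grip c [450.8 388.5] size [22.9 78.5] ang 87.7 z 81.6 389
foot c [449.8 389.9] size [ 32.6 137.4] ang 88.5 z 32.3 461
fences c [693.9   5.7] size [258.5  17. ] ang 81.1 z 73.1 731
fenceN c [521.3  32.6] size [259.6  15.8] ang 81.3 z 73.5 737
scrapbox c [636.6 202.9] size [112.7 201.3] ang 81.2 z 44.9 351
case c [ 495.6 -362.4] size [158.8  63.2] ang 3.5 z 35.7 1640
pad ((460.1815185546875, 378.90985107421875), (195.68992614746094, 76.64203643798828), 1.2019721269607544) 4.8039259219453925
mat z 53.68375620963934 ((607.7357788085938, 16.6070556640625), (268.6290283203125, 191.29830932617188), 81.15432739257812)
[301. 143.] [656.  49.] [14. 57.] 72 60.8
[333. 145.] [641. -28.] [32. 50.] 47 61.4
[329. 180.] [564. -15.] [55. 21.] 34 64.7
(263, 120) [723.1 142.4  30.1]
(373, 134) [ 675.4 -126.2   46.9]
(258, 194) [532.9 151.1  75.5]
(365, 208) [495.7 -99.6  47.4]
(155, 191) [556.7 417.6   3.7]
(185, 190) [557.5 343.3   1.3]
(186, 270) [359.7 340.5  -2.8]
(155, 271) [359.5 413.9   5.7]
(170, 215) [494.1 373.9  21.2]
(161, 205) [518.  392.2  33.1]
(161, 235) [443.8 378.8  70. ]
```

View pics/crop0.png

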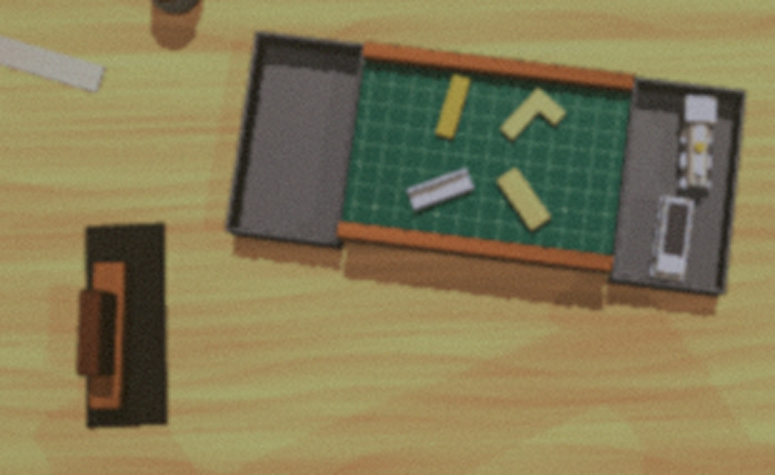

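The sizes match the given ones: grip top at z 81.6, fences 173 mm apart, board axis at 81.1°. The scraper is at (450.5, 389) with yaw about -2°, the pad centre is (459, 379), and the board centre is (607.6, 19.2). I start moving towards the scraper.

```bash
python3 -m creep '{"translation":[[3.3,5.2,0],[6.6,10.4,0],[9.9,15.6,0],[13.2,20.8,0],[16.5,26,0],[19.8,31.2,0],[23.1,36.4,0],[26.4,41.6,0]],"delta_rot":[[0,0,-5],[0,0,-10],[0,0,-15],[0,0,-20.5],[0,0,-20.5],[0,0,-20.5],[0,0,-20.5],[0,0,-20.5]],"hand":[6,6,6,6,6,6,6,6]}'
python3 -m creep '{"translation":[[0.5,6,0],[0.5,12,0],[0,18,0],[0,24,0],[0,30,0],[-0.5,36,0],[-1,42,0],[-1.4,48,-1]],"delta_rot":[[0,0,0],[0,0,0],[0,0,0],[0,0,0],[0,0,0],[0,0,0],[0,0,0],[0,0,0]],"hand":[6,6,6,6,6,6,6,6]}'
python3 -c "
from h import *
s=read_state();M=rot(s['ee_rot']);print(s['position'],M.round(3),s['joints'],s['clock'])"
```

```text
clock: 1.1
position: [465.2, -173.9, 231.2]
ee_rot: [0.015, 1.0, 0.0, -0.0]
contact_force: [1.3, -1.3, 0.6]
gripper_width: 60.0
grasp_force: 0.0
clock: 2.1
position: [450.3, 306.3, 221.8]
ee_rot: [0.015, 1.0, 0.001, 0.001]
contact_force: [0.7, -1.7, 0.0]
gripper_width: 59.6
grasp_force: 0.0
[450.31594512 306.3303356  221.76042379] [[-1.     0.03   0.001]
 [ 0.03   1.     0.001]
 [-0.001  0.001 -1.   ]] [ 8.95252408e-01  2.54961662e-01 -2.06498099e-01  2.12591798e-04
 -1.10774543e+00 -2.49660682e+00] 2.1
```

```bash
python3 -m creep '{"translation":[[0,4.5,-4],[0,8.3,-8],[0,8.3,-12],[0,8.3,-15],[0,8.3,-17],[0,8.3,-18.2],[0,8.3,-18.2],[0,8.3,-18.2]],"delta_rot":[[0,0,0],[0,0,0],[0,0,0],[0,0,0],[0,0,0],[0,0,0],[0,0,0],[0,0,0]],"hand":[6,6,6,6,6,6,6,4]}'
python3 -m creep '{"translation":[[0,0,0],[0,0,0],[0,0,0],[0,0,0],[0,0,0],[0,0,0]],"delta_rot":[[0,0,0],[0,0,0],[0,0,0],[0,0,0],[0,0,0],[0,0,0]],"hand":[3,2,1.5,1.5,1.5,1.5]}'
```

```text
clock: 3.1
position: [451.1, 387.6, 40.2]
ee_rot: [0.015, 1.0, 0.001, 0.001]
contact_force: [-0.2, 0.1, -0.2]
gripper_width: 43.5
grasp_force: 0.0
clock: 3.85
position: [451.1, 387.8, 40.3]
ee_rot: [0.015, 1.0, 0.001, 0.001]
contact_force: [-0.4, 0.6, 5.4]
gripper_width: 21.4
grasp_force: 59.2
```

```bash
python3 -m creep '{"translation":[[0,0,5],[0.5,-2,10],[2,-7,12],[4,-13,12],[6,-19,12],[8,-25,12],[10,-31,12],[12,-37,12]],"delta_rot":[[0,0,0],[0,0,0],[0,0,-2],[0,0,-4],[0,0,-7.1],[0,0,-7.1],[0,0,-7.1],[0,0,-7.1]],"hand":[1.5,1.5,1.5,1.5,1.5,1.5,1.5,1.5]}'
python3 -m creep '{"translation":[[1.2,-5,0],[2.1,-9.8,-1],[2.1,-9.8,-3],[2.1,-9.8,-4],[2.1,-9.8,-4]],"delta_rot":[[0,0,0],[0,0,0],[0,0,0],[0,0,0],[0,0,0]],"hand":[1.5,1.5,1.5,1.5,1.5]}'
cat > t.py <<'E'
from h import *
s=read_state();M=rot(s['ee_rot']);p=s['position'];a=np.radians(81.15)
d=p[:2]-np.array([607.6,19.2]); by=np.array([np.cos(a),np.sin(a)]); bx=np.array([np.sin(a),-np.cos(a)])
print(s['clock'],p.round(1),'board xy',(d@bx).round(1),(d@by).round(1),'tool y ang',np.degrees(np.arctan2(M[1,1],M[0,1])).round(2),s['contact_force'].round(1),s['gripper_width'])
E
python3 t.py
python3 - <<'E'
from h import *
im,P=cloud("scene"); np.save("sc.npy",P); cv2.imwrite("pics/scene1.png",cv2.resize(im[140:320,180:480,::-1],None,fx=2.6,fy=2.6,interpolation=cv2.INTER_CUBIC))
E
```

```text
clock: 4.85
position: [568.5, 18.5, 157.9]
ee_rot: [0.078, 0.997, -0.0, -0.002]
contact_force: [1.2, 0.7, -2.6]
gripper_width: 21.2
grasp_force: 59.8
clock: 5.48
position: [589.3, -77.0, 117.8]
ee_rot: [0.077, 0.997, -0.0, -0.002]
contact_force: [-0.3, -0.5, -2.8]
gripper_width: 21.4
grasp_force: 59.8
5.475 [589.3 -77.  117.8] board xy -3.3 -97.9 tool y ang 81.15 [-0.3 -0.5 -2.8] 21.37014868638732
```

View pics/scene1.png

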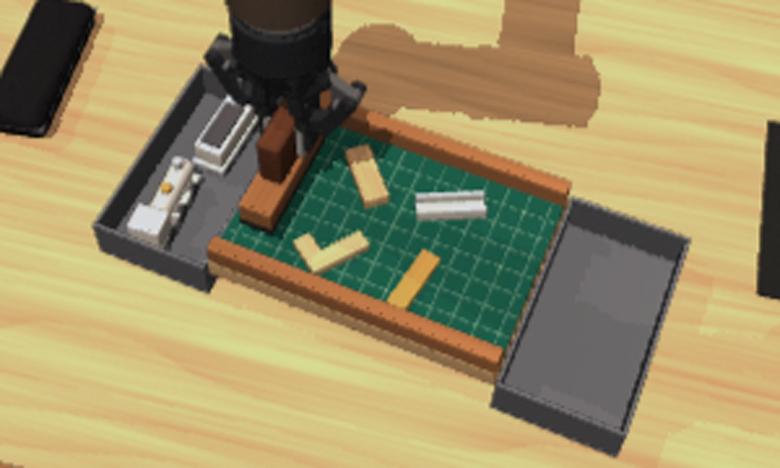

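The scraper is held upright and square above the mat, behind all four offcuts. I correct x by +3 mm and lower gently until the force shows contact.

```bash
python3 -m creep '{"translation":[[0.3,-0.2,-0.5],[0.3,-0.2,-1.2],[0.3,-0.2,-1.8],[0.3,-0.2,-2.2],[0.3,-0.2,-2.5],[0.3,-0.2,-2.6],[0.3,-0.2,-2.6]],"delta_rot":[[0,0,0],[0,0,0],[0,0,0],[0,0,0],[0,0,0],[0,0,0],[0,0,0]],"hand":[1.5,1.5,1.5,1.5,1.5,1.5,1.5]}'; python3 t.py
```

```text
clock: 6.4
position: [593.5, -79.4, 93.4]
ee_rot: [0.077, 0.997, -0.0, 0.0]
contact_force: [-0.2, -0.2, -2.5]
gripper_width: 21.3
grasp_force: 59.9
6.4 [593.5 -79.4  93.4] board xy 1.3 -99.6 tool y ang 81.13 [-0.2 -0.2 -2.5] 21.339551101891875
```

```bash
python3 -m creep '{"translation":[[0,0,-0.1],[0,0,-0.2],[0,0,-0.25],[0,0,-0.25]],"delta_rot":[[0,0,0],[0,0,0],[0,0,0],[0,0,0]],"hand":[1.5,1.5,1.5,1.5]}'
python3 -m creep '{"translation":[[0,0,-0.1],[0,0,-0.1]],"delta_rot":[[0,0,0],[0,0,0]],"hand":[1.5,1.5]}'; python3 t.py
```

```text
clock: 6.9
position: [593.5, -79.4, 90.8]
ee_rot: [0.077, 0.997, -0.0, -0.0]
contact_force: [-0.0, -0.5, -2.2]
gripper_width: 21.6
grasp_force: 59.9
clock: 7.15
position: [593.4, -79.4, 89.7]
ee_rot: [0.077, 0.997, -0.0, -0.0]
contact_force: [-0.1, -0.2, -3.6]
gripper_width: 21.4
grasp_force: 59.9
7.15 [593.4 -79.4  89.7] board xy 1.1 -99.6 tool y ang 81.12 [-0.1 -0.2 -3.6] 21.441854063338777
```

```bash
python3 -m creep '{"translation":[[0,0,-0.05],[0,0,-0.1],[0,0,-0.1]],"delta_rot":[[0,0,0],[0,0,0],[0,0,0]],"hand":[1.5,1.5,1.5]}'; python3 t.py
```

```text
clock: 7.52
position: [593.5, -79.4, 89.3]
ee_rot: [0.077, 0.997, -0.0, 0.0]
contact_force: [-1.4, -0.1, 0.7]
gripper_width: 21.3
grasp_force: 60.2
7.525 [593.5 -79.4  89.3] board xy 1.2 -99.6 tool y ang 81.14 [-1.4 -0.1  0.7] 21.305636620236083
```

Light contact, about 3 N. I back off 1 mm and wipe along board +y.

```bash
python3 -m creep '{"translation":[[0.12,0.8,0.1],[0.25,1.6,0.1],[0.37,2.4,0.1],[0.5,3.2,0.1],[0.62,4,0.1],[0.74,4.8,0.1],[0.87,5.6,0.1],[1,6.4,0.1]],"delta_rot":[[0,0,0],[0,0,0],[0,0,0],[0,0,0],[0,0,0],[0,0,0],[0,0,0],[0,0,0]],"hand":[1.5,1.5,1.5,1.5,1.5,1.5,1.5,1.5]}'
python3 t.py
python3 -m creep '{"translation":[[0.12,0.8,0],[0.25,1.6,0],[0.37,2.4,0],[0.5,3.2,0],[0.62,4,0]],"delta_rot":[[0,0,0],[0,0,0],[0,0,0],[0,0,0],[0,0,0]],"hand":[1.5,1.5,1.5,1.5,1.5]}'
python3 t.py
python3 - <<'E'
from h import *
im,P=cloud("scene"); cv2.imwrite("pics/scene2.png",cv2.resize(im[140:320,180:480,::-1],None,fx=2.6,fy=2.6,interpolation=cv2.INTER_CUBIC))
E
```

```text
clock: 8.52
position: [603.6, -14.8, 89.8]
ee_rot: [0.077, 0.997, -0.0, 0.0]
contact_force: [0.6, 0.1, -3.6]
gripper_width: 21.5
grasp_force: 59.9
8.525 [603.6 -14.8  89.8] board xy 1.3 -34.3 tool y ang 81.13 [ 0.6  0.1 -3.6] 21.477797313849475
clock: 9.15
position: [609.7, 25.1, 89.8]
ee_rot: [0.077, 0.997, -0.0, -0.0]
contact_force: [-0.3, 0.4, -2.3]
gripper_width: 21.4
grasp_force: 59.9
9.15 [609.7  25.1  89.8] board xy 1.2 6.2 tool y ang 81.12 [-0.3  0.4 -2.3] 21.395250000226383
```

View pics/scene2.png

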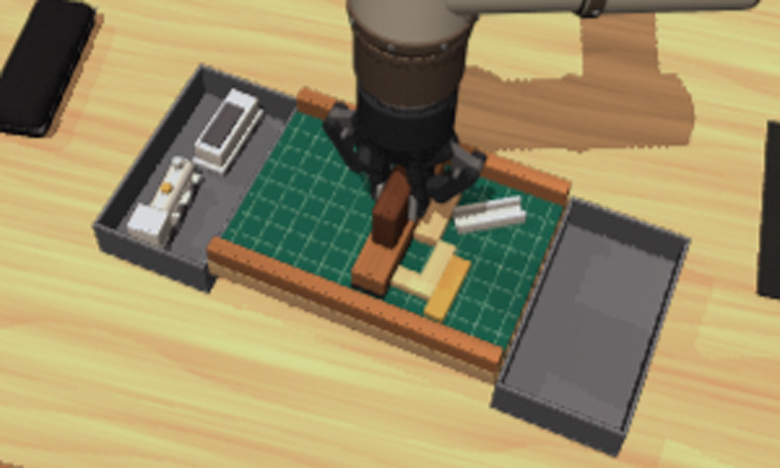

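All four offcuts are ahead of the foot, none slipping by. I continue.

```bash
python3 -m creep '{"translation":[[0.12,0.8,0],[0.25,1.6,0],[0.37,2.4,0],[0.5,3.2,0],[0.62,4,0],[0.74,4.8,0],[0.87,5.6,0],[1,6.4,0]],"delta_rot":[[0,0,0],[0,0,0],[0,0,0],[0,0,0],[0,0,0],[0,0,0],[0,0,0],[0,0,0]],"hand":[1.5,1.5,1.5,1.5,1.5,1.5,1.5,1.5]}'
python3 -m creep '{"translation":[[0.12,0.8,0],[0.25,1.6,0],[0.37,2.4,0],[0.5,3.2,0],[0.62,4,0]],"delta_rot":[[0,0,0],[0,0,0],[0,0,0],[0,0,0],[0,0,0]],"hand":[1.5,1.5,1.5,1.5,1.5]}'
python3 t.py
python3 - <<'E'
from h import *
im,P=cloud("scene"); cv2.imwrite("pics/scene3.png",cv2.resize(im[140:320,180:480,::-1],None,fx=2.6,fy=2.6,interpolation=cv2.INTER_CUBIC))
E
```

```text
clock: 10.2
position: [619.7, 89.2, 89.8]
ee_rot: [0.077, 0.997, -0.0, -0.0]
contact_force: [-0.3, -0.7, -3.0]
gripper_width: 21.2
grasp_force: 59.8
clock: 10.82
position: [626.0, 129.2, 89.8]
ee_rot: [0.077, 0.997, 0.0, 0.0]
contact_force: [-0.5, -0.8, -2.9]
gripper_width: 21.6
grasp_force: 59.9
10.825 [626.  129.2  89.8] board xy 1.2 111.5 tool y ang 81.12 [-0.5 -0.8 -2.9] 21.59040287553249
```

View pics/scene3.png

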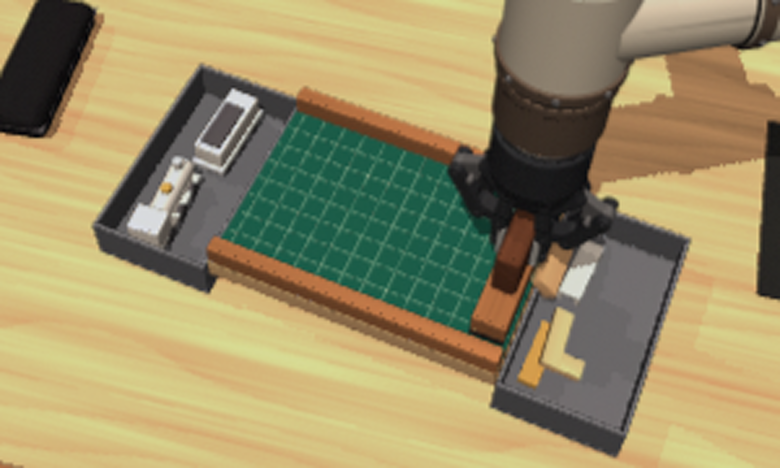

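The strip and the L are in the box, and the bar and channel are tipping over the edge. I push about 25 mm further, then lift.

```bash
python3 -m creep '{"translation":[[0.06,0.4,0],[0.12,0.8,0],[0.19,1.2,0],[0.25,1.6,0],[0.31,2,0],[0.37,2.4,0],[0.37,2.4,0],[0.37,2.4,1]],"delta_rot":[[0,0,0],[0,0,0],[0,0,0],[0,0,0],[0,0,0],[0,0,0],[0,0,0],[0,0,0]],"hand":[1.5,1.5,1.5,1.5,1.5,1.5,1.5,1.5]}'
python3 -m creep '{"translation":[[-0.5,0,4],[-3,0,7],[-6,2,7],[-9,5,7],[-12,10,7],[-15,15,7],[-17,20,7],[-17,22.5,7]],"delta_rot":[[0,0,0],[0,0,0],[0,0,0],[0,0,2],[0,0,4],[0,0,7],[0,0,10.1],[0,0,10.1]],"hand":[1.5,1.5,1.5,1.5,1.5,1.5,1.5,1.5]}'
python3 t.py
python3 - <<'E'
from h import *
im,P=cloud("scene"); cv2.imwrite("pics/scene4.png",cv2.resize(im[130:320,280:580,::-1],None,fx=2.6,fy=2.6,interpolation=cv2.INTER_CUBIC))
E
```

```text
clock: 11.88
position: [628.8, 152.3, 99.2]
ee_rot: [0.077, 0.997, -0.001, -0.001]
contact_force: [0.3, 0.1, -2.0]
gripper_width: 21.6
grasp_force: 59.8
clock: 12.88
position: [458.2, 380.1, 171.1]
ee_rot: [-0.012, 1.0, 0.001, 0.001]
contact_force: [0.5, -0.9, -2.6]
gripper_width: 21.4
grasp_force: 60.0
12.875 [458.2 380.1 171.1] board xy -203.1 333.7 tool y ang 91.43 [ 0.5 -0.9 -2.6] 21.38538065559515
```

View pics/scene4.png

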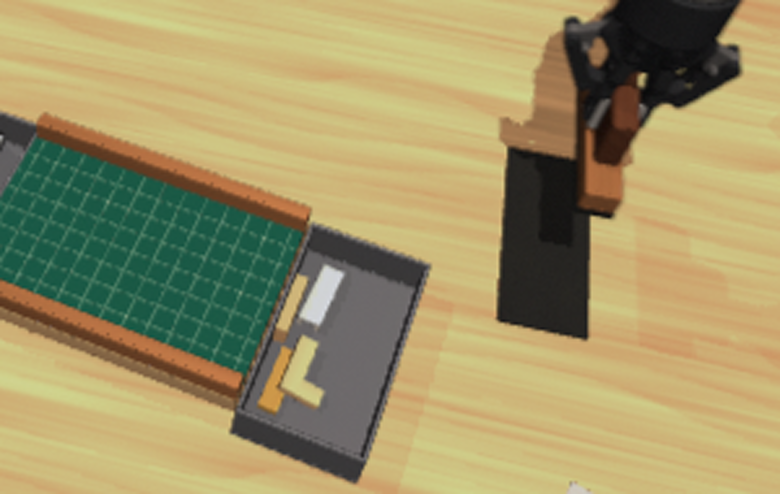

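All four offcuts are in the scrap box and the mat is clear. The scraper hangs over the pad, so I set it down.

```bash
python3 -m creep '{"translation":[[0,-0.1,-4],[0,-0.1,-8],[0,-0.1,-11],[0,-0.1,-12.3],[0,-0.1,-12.7],[0,-0.1,-12.9],[0,-0.1,-13],[0,-0.1,-13]],"delta_rot":[[0,0,0],[0,0,0],[0,0,0],[0,0,0],[0,0,0],[0,0,0],[0,0,0],[0,0,0]],"hand":[1.5,1.5,1.5,1.5,1.5,1.5,1.5,1.5]}'; python3 t.py
```

```text
clock: 13.92
position: [459.8, 377.0, 40.6]
ee_rot: [-0.011, 1.0, 0.001, 0.0]
contact_force: [-0.5, 0.6, -2.5]
gripper_width: 21.0
grasp_force: 59.9
13.925 [459.8 377.   40.6] board xy -201.1 330.8 tool y ang 91.23 [-0.5  0.6 -2.5] 21.006976592908757
```

```bash
python3 -m creep '{"translation":[[0,0,-0.05],[0,0,-0.1],[0,0,-0.1]],"delta_rot":[[0,0,0],[0,0,0],[0,0,0]],"hand":[1.5,1.5,1.5]}'; python3 t.py
```

```text
clock: 14.3
position: [459.8, 377.0, 40.2]
ee_rot: [-0.011, 1.0, 0.0, 0.0]
contact_force: [-2.5, 0.5, 5.0]
gripper_width: 21.1
grasp_force: 61.2
14.3 [459.8 377.   40.2] board xy -201.1 330.8 tool y ang 91.26 [-2.5  0.5  5. ] 21.087694122226857
```

Contact made; I release and rise.

```bash
python3 -m creep '{"translation":[[0,0,0],[0,0,0],[0,0,0],[0,0,0],[0,0,0],[0,0,1],[0,0,3],[0,0,6]],"delta_rot":[[0,0,0],[0,0,0],[0,0,0],[0,0,0],[0,0,0],[0,0,0],[0,0,0],[0,0,0]],"hand":[3,4,5,5.5,5.5,5.5,5.5,5.5]}'
python3 -m creep '{"translation":[[0,0,5],[0,0,10],[-3,-6,12],[-3,-12,12],[-3,-18,12],[-3,-24,12],[-3,-28,12],[-3,-28,12]],"delta_rot":[[0,0,0],[0,0,0],[0,0,0],[0,0,0],[0,0,0],[0,0,0],[0,0,0],[0,0,0]],"hand":[5.5,5.5,5.5,5.5,5.5,5.5,5.5,5.5]}'
python3 - <<'E'
from h import *
im,P=cloud("top"); np.save("top2.npy",P); cv2.imwrite("pics/top2.png",cv2.resize(im[90:290,120:500,::-1],None,fx=2.1,fy=2.1,interpolation=cv2.INTER_CUBIC))
import m; m.meas(P)
z=P[...,2]
mk=np.zeros(z.shape,np.uint8); mk[122:196,222:256]=1; q=P[(mk==1)&(z>9)]; print("box heights max",np.nanpercentile(q[:,2],[50,90,98]))
E
```

```text
clock: 15.3
position: [459.3, 376.3, 99.3]
ee_rot: [-0.011, 1.0, -0.001, -0.0]
contact_force: [0.1, 0.2, -0.2]
gripper_width: 55.3
grasp_force: 0.0
clock: 16.3
position: [429.2, 94.5, 219.8]
ee_rot: [-0.009, 1.0, 0.0, 0.001]
contact_force: [-0.5, 0.4, -0.1]
gripper_width: 54.8
grasp_force: 0.0
grip c [458.6 376.2] size [77.1 22.8] ang 1.5 z 81.7 384
foot c [459.5 377.2] size [137.3  31.6] ang 1.2 z 32.1 390
fences c [694.2   6.2] size [258.1  17.6] ang 81.1 z 73.4 733
fenceN c [521.5  32.8] size [260.1  15.8] ang 81.1 z 73.3 736
scrapbox c [637.3 209.4] size [ 99.5 200.7] ang 81.0 z 44.9 321
case c [ 495.1 -362.1] size [159.6  63.3] ang 3.3 z 35.7 1641
box heights max [ 17.40634121  43.41224826 162.71054582]
```

View pics/top2.png

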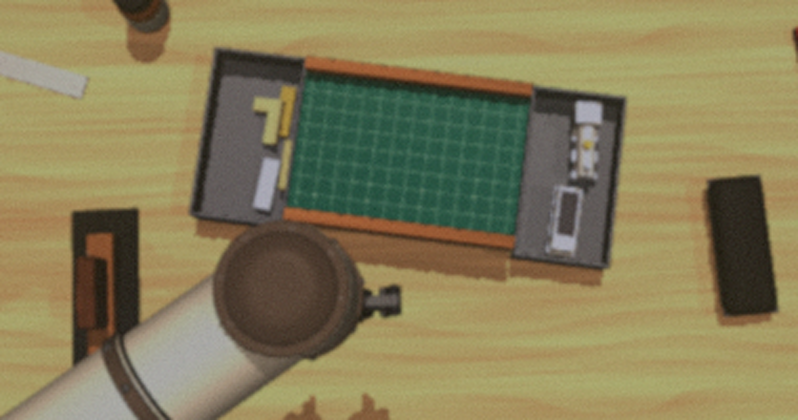

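The scraper stands centred on the pad, the castings and case are where they were, and the mat is clear. The strip at (287,110) and the bar at (285,165) lie close to the board-side wall, so I check their heights.

```bash
python3 - <<'E'
from h import *
P=np.load("top2.npy"); c=np.array([636.6,202.9]);a=np.radians(81.1)
for v in (132,137,142,147,152,158,163,168,173,178):
    print(v,[(int(P[v,u,2]),int((P[v,u,:2]-c)@[np.cos(a),np.sin(a)])) for u in range(248,263)])
E
```

```text
Traceback (most recent call last):
ValueError: cannot convert float NaN to integer
```

```bash
python3 - <<'E'
from h import *
P=np.nan_to_num(np.load("top2.npy"),nan=-99); c=np.array([636.6,202.9]);a=np.radians(81.1)
for v in (132,137,142,147,152,158,163,168,173,178):
    print(v,[(int(P[v,u,2]),int((P[v,u,:2]-c)@[np.cos(a),np.sin(a)])) for u in range(248,263)])
E
```

```text
132 [(3, -8), (-99, -412), (4, -14), (7, -17), (2, -18), (0, -20), (9, -24), (15, -28), (7, -29), (12, -32), (13, -35), (8, -37), (12, -40), (5, -41), (46, -50)]
137 [(16, -13), (15, -15), (19, -18), (20, -21), (24, -24), (23, -26), (23, -29), (18, -30), (8, -31), (11, -34), (10, -36), (8, -39), (6, -41), (9, -44), (43, -52)]
142 [(16, -14), (18, -17), (21, -20), (19, -23), (15, -24), (21, -28), (17, -30), (8, -31), (11, -34), (10, -36), (14, -39), (6, -40), (2, -42), (45, -51), (43, -53)]
147 [(17, -17), (20, -20), (19, -22), (20, -24), (21, -27), (15, -28), (10, -30), (9, -33), (12, -35), (14, -38), (0, -39), (8, -42), (47, -51), (44, -53), (52, -56)]
152 [(21, -19), (18, -21), (22, -24), (19, -26), (19, -29), (12, -30), (11, -32), (10, -35), (12, -37), (6, -39), (3, -41), (48, -50), (44, -52), (53, -56), (51, -58)]
158 [(17, -21), (17, -23), (23, -27), (15, -28), (6, -29), (1, -30), (4, -33), (25, -39), (28, -42), (27, -44), (25, -47), (45, -52), (53, -56), (56, -59), (51, -60)]
163 [(5, -20), (0, -22), (8, -26), (5, -28), (3, -30), (4, -32), (31, -39), (26, -41), (30, -44), (28, -46), (43, -51), (47, -54), (53, -58), (54, -60), (54, -62)]
168 [(15, -24), (19, -27), (20, -30), (16, -31), (18, -34), (7, -35), (24, -40), (26, -43), (29, -46), (46, -51), (45, -53), (54, -57), (54, -59), (52, -61), (53, -64)]
173 [(17, -26), (17, -28), (18, -31), (18, -34), (7, -34), (25, -40), (27, -42), (27, -45), (42, -50), (47, -53), (54, -56), (56, -59), (55, -61), (54, -64), (52, -66)]
178 [(12, -27), (18, -30), (15, -33), (5, -33), (32, -40), (25, -41), (29, -45), (24, -46), (47, -52), (40, -53), (50, -57), (54, -60), (52, -63), (50, -65), (51, -67)]
```

The bar stands on edge inside the wall with its top at 26 mm, the strip lies flat on the floor, and both are well within the limits.

```bash
python3 -c "
from bench import *
print(job_done())"
```

```text
the job is handed in; nothing more can be done
None
```

The job is handed in, but the system returned no verdict: all four offcuts are in the empty box, the scraper stands within about 3 mm of the pad's centre, and the castings and case look undisturbed, with about 16 s on the clock.

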